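# Hold the strip guide hard into the corner of the setting fixture

### The arm

A 6-joint arm with a two-finger parallel gripper is mounted at the origin on the work surface. World frame = base frame: x ahead of the robot, y to its left, z up, the work surface at z = 0. Lengths are in m, angles in rad, forces in N, time in s.
With the tool pointing down it reaches from about 0.35 to 0.975 m from the base axis. Payload 4.9 kg.
Tool frame: the origin (TCP) lies at the very end of the fingers, on their centre line; the grasp point (between the pads) lies 19 mm behind it; z points along the fingers, y is the line along which they close (so a half turn about z gives the same grasp; the last joint's range is limited). The gripper opens to 85 mm and grips with 20 to 120 N. Pads are 22 mm wide; open, the fingers measure 114 mm over their backs; the gripper's body (76 mm by 85 mm) begins 54 mm behind the grasp point. The pads swing forward as they close: fully open they stand 13 mm farther back than shut.
Start: joints at [-1.306, 0.053, 1.613, -0, 1.476, -0.119], TCP at [0.234, -0.58, 0.231] pointing down, gripper open.
Joint ranges: [-3.01, 3.01], [-1.01, 2.22], [0.06, 2.58], [-1.02, 4.17], [0.09, 2.62], [-3.14, 3.14]. Speed limits (rad/s): [2.57, 2.57, 3.14, 3.14, 3.14, 3.14].

### API

Orientations are given as a rotation vector (axis times angle).
In Python, from station import get_obs, optics, ctrl gives the robot as it stands.
- The arm moves only by the shell command python3 -m pendant 'ROWS' [FORCE]. ROWS is JSON, a list of rows, each a list of 3 entries, a list of its own where there are three numbers: the shift along the tool's x, y, z in mm, then the turn, a rotation vector about the tool's x, y, z in rad, then the opening, from 0 (shut) to 1 (fully open). A call has 1 to 12 rows; each row shifts and turns the commanded pose from where the row before left it, along the tool's axes as they then stand; what a row does not reach is not made up. A row lasts 1/12 s, in which the tool goes at most 41.7 mm and 7.16 degrees, less where a joint would pass 70% of its speed; a pose out of reach is approached as far as the arm can. A call is refused whole if a number of a shift passes 41.7 or a number of a turn 0.125, either way. A call with a gripper value outside its range is refused whole. The fingers move at their own pace and stop on an object; FORCE is the grip in N (left out, the last holds). Time passes only in rows, so rows that do not move let the fingers close. It gives the time, the measured TCP pose, the force, the opening and the grip force at its end, in the units of the state.
- get_obs(): the state, without advancing time (a new reading comes with each control period).
- optics.get_image(name): name is "scene" or "side" or "wrist"; returns the picture (400x640x3 uint8, red, green, blue); there is no depth.
- optics.camera_model(name): a dict with "fx", "fy", "cx", "cy" (pixels), "distortion" ([k1, k2, p1, p2, k3] as OpenCV has them; the pictures are not rectified), "cam_to_world" (4x4, takes a point from camera to world coordinates). Camera axes: x right, y up, looking along -z (the intrinsics and any distortion apply to the point x, -y, -z); pixel columns grow to the right and rows downward; lengths in m; the calibration is good to about 2 mm. A picture is of the moment at which its call begins: read the wrist's pose just before it. camera_model takes no time and is no camera call; for the wrist camera it gives the pose at the moment of the call.
- ctrl.finish_job(): hands the job in; it is judged then, once.
The state is a dict: "t": time; "q": joint angles; "dq": joint speeds; "effort": joint torques, N m; "tool_pos": TCP position; "tool_rot": TCP orientation; "contact_force": force on the tool from outside, world axes, zero at the start; "wrist_torque": the same for the moment, N m; "opening": finger opening in m; "grip_force": force on a finger pad.
Only numpy, scipy, OpenCV 4.12 (cv2) and the standard library are available. Lean on these libraries where they do the work, as an engineer would, in place of code of your own. Each camera call takes 0.05 s, during which the arm holds its last target. There are 200 camera calls.

### The job

Lay the L-shaped aluminium strip guide flat on the bed of the setting fixture, its upright wall towards the long fence and its left end against the stop block, and hold it there for clamping: with one slanting push, press it firmly (about 15 N each way, not more than twice that) against the fence and down onto the bed at the same time. The program finishes while still holding that push, so do not let go or back off at the end. Leave the other things on the bench where they are.

Things in the scene. Friction and masses are not known exactly. Their poses are not given: they have to be found in the camera images.
- guide: strip guide, loose bare aluminium L-section, 0.25 to 0.45 kg, 110 mm long (its y). Flat foot 50 mm deep (x -25 to +25), 14 mm thick; upright wall 14 mm thick (x +11 to +25) all along the +x edge, top 50 mm above the underside; pinch it by the wall. Origin: centre of the underside, z up. Starts on its foot, wall away from the robot, turned up to 0.45 rad
- heel (a point): the strip guide's lower corner at the back (+x) of the wall and left (+y) end: (25, 55, 0) mm in the guide's frame; goes to corner
- nook (a point): on the strip guide, mid-length, the inside corner where the top of the foot meets the front face of the wall: (11, 0, 14) mm in the guide's frame. Fingertips set here push on foot and wall together
- fixture: the setting fixture, fixed to the table: a dark steel bed 150 x 200 mm whose top is 12 mm above the table, with a fence and a stop block on it. Origin: on the table under the bed's centre; x towards the fence, y (left) towards the stop block; turned up to 0.25 rad. Bed, fence and stop are ground smooth and oiled: friction of the guide on them is only about 0.15
- bed: the bed of the fixture, same frame as fixture; its clear top runs from x -75 to +55 and y -100 to +75 mm at z 12 mm
- fence: the fence, a rigid steel bar along the bed's far edge, same frame as fixture: 200 mm long, 20 mm thick, its working face at x = +55 mm, facing -x; top 22 mm above the bed (z 34 mm)
- stop: the stop block, rigid steel, same frame as fixture: x 0 to 55 mm, y 75 to 100 mm, its working face at y = +75 mm, facing -y; top 22 mm above the bed (z 34 mm)
- corner (a point): the point on the bed's top where the faces of fence and stop block meet: (55, 75, 12) mm in the fixture's frame; same axes as the fixture
- bar: bystander: plain aluminium bar 50 x 90 x 30 mm without a wall, origin under its centre; may stand in any of three places, as the guide and the roller
- roller: bystander: steel flanged roller standing on end, 48 mm across, 60 mm high, origin under its centre
- pin: bystander: steel dowel pin 16 mm across, 30 mm high, standing on the bed near its front right corner (about x -55, y -80 mm in the fixture's frame), origin under its centre
- spanner: bystander: steel spanner lying beyond the fixture
- brush: bystander: bench brush lying at the front right
- oil: bystander: white oil bottle 52 mm across, 140 mm high, at the left, origin under its centre
There are look-alikes about, which are no part of the job. Leave any red look-alike of the guide alone.

How it is judged:
By the outcome, as a careful person would: the job done as asked, in the order asked, and still so for the second after the job is handed in, while the arm keeps its last pose, push and grip.
It also fails if it takes over 69 s, if anything falls off the work surface, if the arm or the gripper's body presses on something with over 40 N, if the wrist force passes 120 N, or if a joint passes its speed limit or range.

## Working session

There is one attempt and no reset: what is moved stays moved. The work goes in short steps, Python scripts to look and compute and a shell command to move; the robot and the scene stay as the last step left them, time stands still between calls to the robot, and variables do not carry over. Pictures are saved under pics/ and viewed, at most 10 in all, crops included, and the job is handed in when it is done.

```bash
mkdir -p pics; ls; python3 - <<'E'
from station import get_obs, optics, ctrl
import cv2
o=get_obs(); print({k:o[k] for k in('t','tool_pos','tool_rot','opening')})
for n in("scene","side"):
    cv2.imwrite(f"pics/{n}0.png",optics.get_image(n)[:,:,::-1]); m=optics.camera_model(n); print(m)
E
```

```text
pics
{'t': 0.0, 'tool_pos': array([ 0.23387264, -0.57889981,  0.23005364]), 'tool_rot': array([-3.08183457e+00, -5.98905237e-01,  2.56350792e-04]), 'opening': 0.08547395704931655}
{'fx': 519.875983575623, 'fy': 519.875983575623, 'cx': 313.8929667094735, 'cy': 194.63942733834466, 'distortion': array([-0.06638464,  0.        ,  0.        ,  0.        ,  0.        ]), 'cam_to_world': array([[-0.84354777, -0.3639515 ,  0.39492591,  1.05992468],
       [ 0.53676294, -0.59555964,  0.59765731,  0.90194215],
       [ 0.01768366,  0.71613408,  0.69773868,  1.12496012],
       [ 0.        ,  0.        ,  0.        ,  1.        ]])}
{'fx': 463.23809734534274, 'fy': 463.23809734534274, 'cx': 316.58006495007396, 'cy': 207.0129869613976, 'distortion': array([0.00792972, 0.        , 0.        , 0.        , 0.        ]), 'cam_to_world': array([[-0.99248454,  0.07177589, -0.09910931,  0.37131685],
       [-0.12220003, -0.53864882,  0.83362138,  0.92201874],
       [ 0.00644881,  0.83946749,  0.54337164,  0.67137455],
       [ 0.        ,  0.        ,  0.        ,  1.        ]])}
```

View pics/scene0.png

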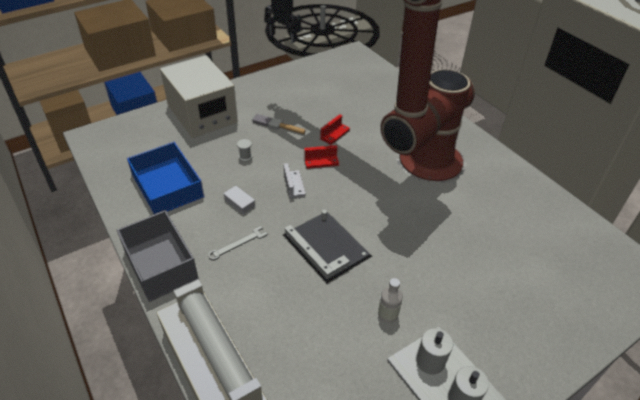

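View pics/side0.png

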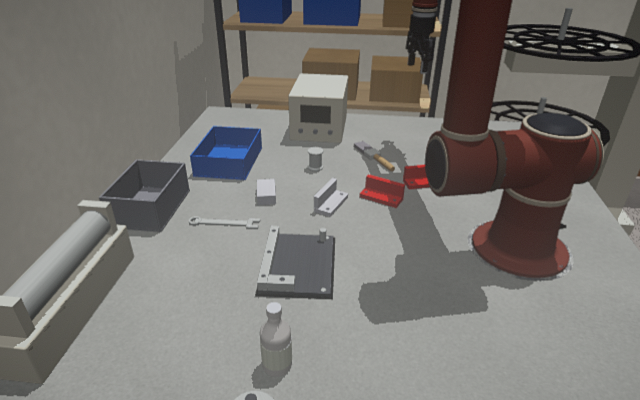

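Candidates for the guide: the grey L at scene (293,180) / side (330,197), the plain bar at scene (239,198), and two red look-alikes at scene (322,157) and (335,129). The roller is at scene (245,150). I choose the grey L, and the fixture is at scene (327,245). One close crop will check that choice.

```bash
python3 - <<'E'
import cv2,numpy as np
a=cv2.imread('pics/scene0.png')[160:285,270:375]; b=cv2.imread('pics/side0.png')[175:300,253:348]
f=lambda i:cv2.resize(i,None,fx=4,fy=4,interpolation=cv2.INTER_CUBIC)
c=cv2.convertScaleAbs(np.hstack([f(a),f(b)]),alpha=1.2)
cv2.imwrite('pics/crop1.png',c)
E
```

```text
(no output)
```

View pics/crop1.png

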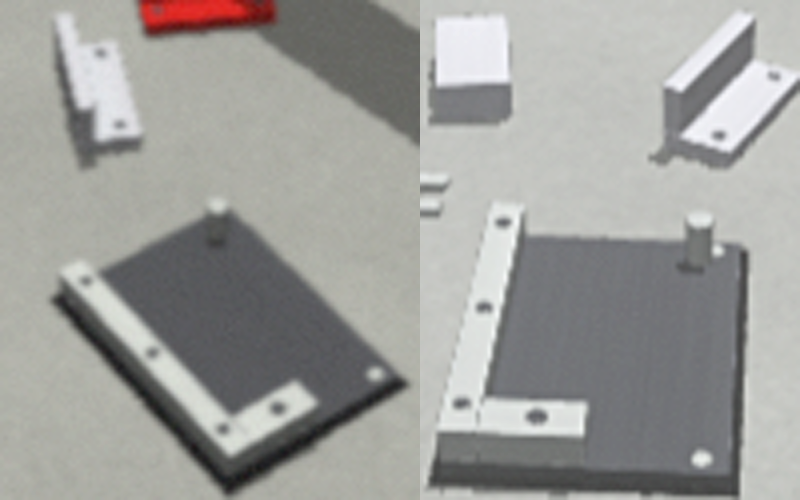

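The choice is confirmed: a grey L with its wall away from the robot. In the crop's scene half, the wall top runs (63,15) to (88,106). In the side half it runs (747,15) to (674,89). The fixture, fence and stop are clear in both views. Next I fit the poses.

```bash
cat > h.py <<'E'
from station import get_obs, optics, ctrl
import cv2,numpy as np
from scipy.optimize import least_squares
from scipy.spatial.transform import Rotation as R
def proj(m,P):
    T=np.linalg.inv(m['cam_to_world']); p=np.asarray(P)@T[:3,:3].T+T[:3,3]
    K=np.array([[m['fx'],0,m['cx']],[0,m['fy'],m['cy']],[0,0,1.]])
    return cv2.projectPoints(p*[1,-1,-1],np.zeros(3),np.zeros(3),K,np.array(m['distortion']))[0][:,0]
def place(v,P):
    c,s=np.cos(v[2]),np.sin(v[2]); P=np.asarray(P,float)/1000
    return np.c_[v[0]+c*P[:,0]-s*P[:,1],v[1]+s*P[:,0]+c*P[:,1],P[:,2]+(v[3] if len(v)>3 else 0)]
def fit(obs,v0):  # obs: list of (model, pts mm, px)
    f=lambda v:np.concatenate([(proj(m,place(v,P))-np.array(u)).ravel() for m,P,u in obs])
    r=least_squares(f,v0,loss='soft_l1'); return r.x,f(r.x).reshape(-1,2)
E
python3 - <<'E'
from h import *
S,D=optics.camera_model('scene'),optics.camera_model('side')
cs=lambda L:(np.array(L)+.5)/4-.5+[270,160]
cd=lambda L:(np.array(L)-[420,0]+.5)/4-.5+[253,175]
fs=[((-75,100,12),(407,382)),((75,100,34),(232,458)),((0,100,34),(317,402)),((0,75,34),(300,382)),((75,-100,34),(60,268)),((55,-100,34),(82,260))]
fd=[((-75,100,12),(733,472)),((-75,-100,12),(746,247)),((0,100,34),(586,432)),((0,75,34),(587,403)),((75,100,34),(438,432)),((75,-100,34),(494,203)),((55,-100,34),(523,206)),((75,100,0),(430,487))]
gs=[((25,-55,50),(55,17)),((11,-55,50),(72,14)),((25,55,50),(78,108)),((11,55,50),(98,103)),((-25,-55,14),(116,43)),((-25,55,14),(142,132)),((11,55,14),(95,138))]
gd=[((25,-55,50),(740,12)),((11,-55,50),(755,18)),((25,55,50),(666,86)),((11,55,50),(682,92)),((-25,55,14),(733,153)),((-25,-55,14),(798,80))]
for n,s,d,v0 in(('fix',fs,fd,[.5,.2,0]),('guide',gs,gd,[.4,-.1,-.3])):
    a,b=zip(*s);c,e=zip(*d)
    for o in([(S,a,cs(b)),(D,c,cd(e))],[(S,a,cs(b))],[(D,c,cd(e))]):
        v,r=fit(o,v0); print(n,v.round(4),np.abs(r).max(0).round(2),r.round(1).tolist() if len(o)>1 else '')
print(R.from_rotvec(get_obs()['tool_rot']).as_matrix().round(3))
W=optics.camera_model('wrist');print(np.array(W['cam_to_world']).round(3),W['fx'])
E
```

```text
fix [0.5043 0.1331 0.0622] [2.84 1.85] [[-1.0, -1.0], [-0.3, 0.6], [0.9, 1.5], [-0.7, 0.5], [-0.1, 1.4], [0.3, 0.3], [-0.0, 1.0], [-0.4, -1.1], [-0.3, 1.2], [0.7, 0.2], [-0.2, -0.5], [-0.1, -0.1], [1.0, -0.5], [2.8, -1.8]]
fix [0.5027 0.1318 0.0573] [0.95 1.36] 
fix [0.5049 0.1337 0.0651] [2.65 1.57] 
guide [ 0.4557 -0.1263 -0.3562] [1.38 1.79] [[-0.3, 0.0], [-0.2, 0.2], [0.0, 0.9], [-0.4, 1.5], [0.0, 0.1], [0.3, 1.3], [0.5, 1.3], [-0.2, -0.5], [0.7, -0.8], [-0.4, -0.5], [0.5, -0.6], [0.1, -0.5], [1.4, -1.8]]
guide [ 0.4538 -0.1294 -0.3597] [0.44 0.74] 
guide [ 0.4562 -0.1228 -0.3512] [1.05 1.2 ] 
[[ 0.927  0.374 -0.   ]
 [ 0.374 -0.927  0.002]
 [ 0.    -0.002 -1.   ]]
[[ 0.373  0.881  0.291  0.308]
 [-0.928  0.355  0.115 -0.55 ]
 [-0.002 -0.313  0.95   0.373]
 [ 0.     0.     0.     1.   ]] 351.91875672990506
```

```bash
cat >> h.py <<'E'
def go(pos,yaw_y,tilt=0):
    """tool-frame shift(mm)/turn from the measured pose to pos; tool y heads at yaw_y, tool z down."""
    o=get_obs(); A=R.from_rotvec(o['tool_rot']); y=np.array([np.cos(yaw_y),np.sin(yaw_y),0]); z=np.array([0,0,-1.])
    B=R.from_matrix(np.c_[np.cross(y,z),y,z])
    print('t',round(o['t'],2),'pos',(o['tool_pos']*1000).round(1),'F',o['contact_force'].round(1),'open',round(o['opening']*1000,1))
    print('shift now-axes',(1000*A.inv().apply(np.array(pos)-o['tool_pos'])).round(1),'turn',(A.inv()*B).as_rotvec().round(3),'shift target-axes',(1000*B.inv().apply(np.array(pos)-o['tool_pos'])).round(1))
E
python3 -m pendant '[[[32,-27,0],[0,0,-0.0],1],[[32,-27,0],[0,0,0],1],[[32,-27,0],[0,0,0],1],[[32,-27,0],[0,0,0],1],[[32,-27,0],[0,0,0],1],[[32,-27,0],[0,0,0],1],[[32,-27,0],[0,0,0],1],[[32,-27,0],[0,0,0],1],[[32,-27,0],[0,0,0],1],[[32,-27,0],[0,0,0],1],[[32,-27,0],[0,0,0],1],[[32,-27,0],[0,0,0],1]]' 40
python3 -m pendant '[[[0,0,0],[0,0,-0.119],1],[[0,0,0],[0,0,-0.119],1],[[0,0,0],[0,0,-0.119],1],[[0,0,0],[0,0,-0.119],1],[[0,0,0],[0,0,-0.119],1],[[0,0,0],[0,0,-0.119],1],[[0,0,0],[0,0,-0.119],1],[[0,0,0],[0,0,0],1],[[0,0,0],[0,0,0],1]]'
python3 - <<'E'
from h import *
go((.4724,-.1326,.12),-.356)
W=optics.camera_model('wrist');im=optics.get_image('wrist')
cv2.imwrite('pics/w1.png',im[:,:,::-1])
np.save('w1.npy',W,allow_pickle=True); print(get_obs()['q'].round(2))
P=[(25,-55,50),(11,-55,50),(25,55,50),(11,55,50),(-25,-55,14),(-25,55,14)]
print(proj(W,place([.4555,-.1263,-.356],P)).round(0).tolist())
E
```

```text
t: 1.1
tool_pos: [0.4679, -0.1353, 0.231]
tool_rot: [3.084, 0.599, -0.0]
contact_force: [0.2, -0.8, 0.5]
opening: 0.0854
grip_force: 0.0
t: 1.85
tool_pos: [0.4674, -0.1373, 0.2309]
tool_rot: [-2.58, -1.791, 0.001]
contact_force: [0.3, 0.2, -0.1]
opening: 0.0849
grip_force: 0.0
t 1.85 pos [ 467.4 -137.3  230.9] F [ 0.3  0.2 -0.1] open 84.9
shift now-axes [  6.2   3.1 110.9] turn [-0.001 -0.    -0.001] shift target-axes [  6.2   3.1 110.9]
[-0.44 -0.29  1.92  0.    1.5  -0.08]
[[331.0, 227.0], [317.0, 227.0], [332.0, 112.0], [316.0, 112.0], [284.0, 214.0], [280.0, 110.0]]
```

View pics/w1.png

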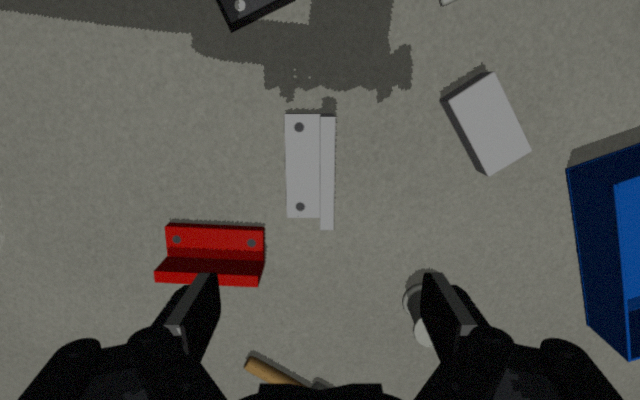

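The wrist view shows the guide upright in the picture. The wall top runs from (320,116)–(335,116) to (321,230)–(333,230), and the foot's front edge from (286,113) to (289,217). The red look-alike is clear at (210,255).

```bash
python3 - <<'E'
from h import *
W=np.load('w1.npy',allow_pickle=True).item()
P=[(25,-55,50),(11,-55,50),(25,55,50),(11,55,50),(-25,-55,14),(-25,55,14)]
u=[(333,230),(320.5,230),(335,116.5),(320,114.5),(289,217),(286,113)]
v,r=fit([(W,P,u)],[.4555,-.1263,-.356]);print(v.round(4),r.round(1).tolist())
v,r=fit([(W,P,u)],[.4555,-.1263,-.356,0]);print(v.round(4),r.round(1).tolist())
E
```

```text
[ 0.4577 -0.1307 -0.3596] [[1.4, -0.3], [-0.3, -0.3], [1.0, -0.8], [0.3, 1.1], [-1.8, 0.3], [-1.9, 0.2]]
[ 0.4576 -0.131  -0.36   -0.0011] [[1.3, -0.4], [-0.3, -0.4], [0.9, -0.6], [0.4, 1.4], [-1.7, 0.1], [-1.7, 0.4]]
```

```bash

python3 -m pendant '[[[4,5.4,20],[0,0,0],1],[[0,0,33],[0,0,0],1],[[0,0,33],[0,0,0],1],[[0,0,33],[0,0,0],0.8],[[0,0,33],[0,0,0],0.6],[[0,0,25],[0,0,0],0.5],[[0,0,16],[0,0,0],0.5],[[0,0,10],[0,0,0],0.5],[[0,0,0],[0,0,0],0.5]]' 40
python3 - <<'E'
from h import *
go((.4739,-.1353,.028),-.358)
W=optics.camera_model('wrist');cv2.imwrite('pics/w2.png',optics.get_image('wrist')[:,:,::-1])
E
```

```text
t: 2.65
tool_pos: [0.4722, -0.1347, 0.0258]
tool_rot: [-2.576, -1.791, 0.004]
contact_force: [0.1, 0.7, 0.0]
opening: 0.0431
grip_force: 0.0
t 2.65 pos [ 472.2 -134.7   25.8] F [0.1 0.7 0. ] open 43.1
shift now-axes [ 0.1  1.8 -2.2] turn [-0.005 -0.     0.003] shift target-axes [ 0.1  1.8 -2.2]
```

View pics/w2.png

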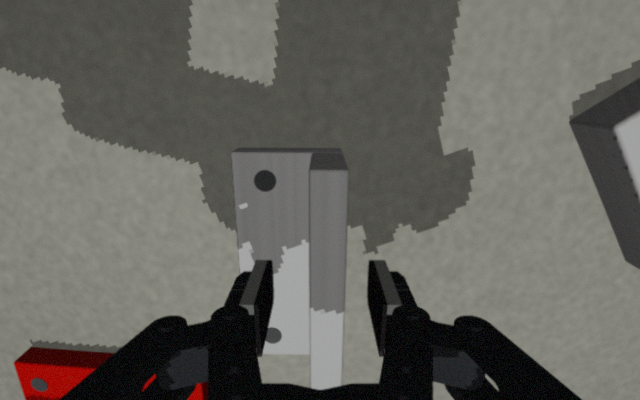

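The wall (310–347) stands between the fingertips (270 and 370), slightly right of centre. I shift +2 mm in y and close.

```bash

python3 -m pendant '[[[0,2,-1.5],[0,0,0],0.5],[[0,0,0],[0,0,0],0.3],[[0,0,0],[0,0,0],0.15],[[0,0,0],[0,0,0],0],[[0,0,0],[0,0,0],0],[[0,0,0],[0,0,0],0],[[0,0,0],[0,0,0],0],[[0,0,0],[0,0,0],0]]' 60
python3 -m pendant '[[[0,0,-10],[0,0,0],0],[[0,0,-25],[0,0,0],0],[[0,0,-30],[0,0,0],0],[[0,0,-25],[0,0,0],0],[[0,0,0],[0,0,0],0],[[0,0,0],[0,0,0],0]]'
python3 - <<'E'
from h import *
W=optics.camera_model('wrist');cv2.imwrite('pics/w3.png',optics.get_image('wrist')[150:400,200:440,::-1].repeat(2,0).repeat(2,1))
print('model px',proj(W,[get_obs()['tool_pos']]).round(0))
f=[.5043,.1331,.0622]
p=place(f,[(20+18,8,12)])[0]; p[2]=.125; go(p,.0622)
E
```

```text
t: 3.37
tool_pos: [0.4765, -0.1365, 0.0316]
tool_rot: [2.577, 1.795, 0.0]
contact_force: [-2.9, 0.8, 7.8]
opening: 0.0128
grip_force: 58.5
t: 3.87
tool_pos: [0.4769, -0.1367, 0.1214]
tool_rot: [2.575, 1.794, 0.003]
contact_force: [-0.9, 0.2, -4.5]
opening: 0.0125
grip_force: 59.5
model px [[317. 270.]]
t 3.92 pos [ 475.5 -136.   119.2] F [-0.8 -0.2 -5.1] open 13.0
shift now-axes [285.1 -34.7  -5.8] turn [-0.    -0.    -0.416] shift target-axes [274.8  83.5  -5.8]
```

View pics/w3.png

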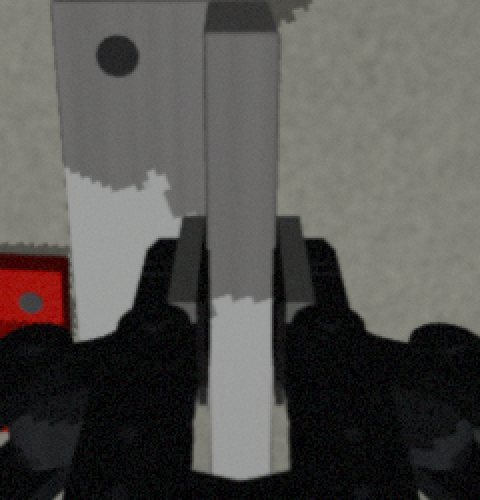

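The wall is held between the pads (picture columns 205–275) and the guide hangs level. I carry it over the bed.

```bash

python3 -m pendant '[[[20,-2,0],[0,0,0],0],[[35,-4,0],[0,0,0],0],[[35,-4,0],[0,0,-0.06],0],[[35,-2,0],[0,0,-0.06],0],[[35,0,0],[0,0,-0.06],0],[[35,2,0],[0,0,-0.06],0],[[35,4,0],[0,0,-0.06],0],[[25,5,0],[0,0,-0.06],0],[[12,2,0],[0,0,-0.056],0],[[0,0,0],[0,0,0],0],[[0,0,0],[0,0,0],0],[[0,0,0],[0,0,0],0]]'
python3 - <<'E'
from h import *
f=[.5043,.1331,.0622]
p=place(f,[(20+18,8,12)])[0]; p[2]=.125; go(p,.0622)
for n in('wrist','side'):
    W=optics.camera_model(n); im=optics.get_image(n)
    cv2.imwrite(f'pics/{n}4.png',im[:,:,::-1])
    if n=='wrist': np.save('w4.npy',W,allow_pickle=True)
a=cv2.imread('pics/wrist4.png'); b=cv2.imread('pics/side4.png')[150:310,230:370]
cv2.imwrite('pics/c4.png',np.vstack([a[:, :], ]))
E
```

```text
t: 4.92
tool_pos: [0.537, 0.1242, 0.1176]
tool_rot: [-2.151, -2.286, 0.005]
contact_force: [-0.2, -0.6, -5.0]
opening: 0.0121
grip_force: 59.4
t 4.92 pos [537.  124.2 117.6] F [-0.2 -0.6 -5. ] open 12.1
shift now-axes [18.9  5.9 -7.4] turn [-0.004  0.001 -0.001] shift target-axes [18.9  6.  -7.4]
```

View pics/c4.png

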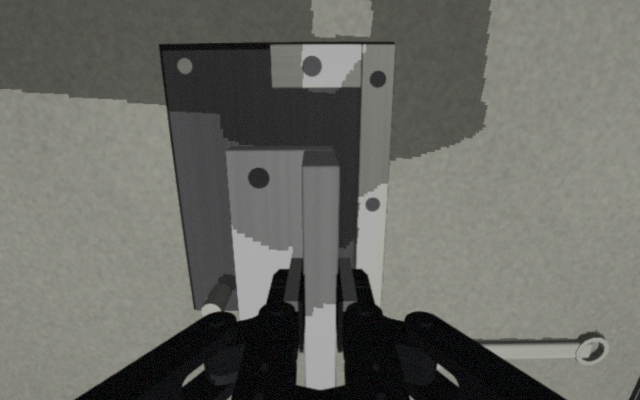

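The wrist view shows the fixture top edge at row 45, stop corners (271,44) and (272,87), the inner corner (361,87), and bed corners (161,46) and (195,310). The held guide's left end is at (227,150) for the foot and (303,165)–(339,165) for the wall top. I fit both.

```bash
python3 - <<'E'
from h import *
W=np.load('w4.npy',allow_pickle=True).item(); o=get_obs()
P=[(0,100,34),(0,75,34),(75,100,34),(55,75,34),(-75,100,12),(-75,-100,12)]
u=[(271,44),(272,87),(394,44),(361,87),(161,46),(195,310)]
v,r=fit([(W,P,u)],[.5043,.1331,.0622]);print('fix',v.round(4),r.round(1).tolist())
G=[(11,55,50),(25,55,50),(-25,55,14)]
g,r=fit([(W,G,[(303,165),(339,165),(227,150)])],[.52,.12,.06,.09]);print('guide',g.round(4),r.round(1).tolist(),'z below tcp',o['tool_pos'][2]-g[3])
h,r=fit([(W,G,[(303,165),(339,165),(227,150)])],[.52,.12,.06]) if 0 else (0,0)
# guide rel. to fixture, mm
c,s=np.cos(v[2]),np.sin(v[2]); d=(g[:2]-v[:2])*1000
print('guide in fixture',c*d[0]+s*d[1],-s*d[0]+c*d[1],g[2]-v[2],' goal 30,20,0')
t=R.from_rotvec(o['tool_rot']).as_matrix(); print(t.round(3))
E
```

```text
fix [0.5056 0.1287 0.0585] [[-1.0, -0.6], [-0.5, 0.2], [2.2, -0.5], [0.2, 0.3], [0.5, 3.0], [-0.5, -0.5]]
guide [0.5187 0.1216 0.0653 0.0852] [[-2.0, 0.1], [0.7, -0.1], [0.4, -0.1]] z below tcp 0.03348286432449285
guide in fixture 12.70073442686645 -7.900557210930001 0.006854194755679312  goal 30,20,0
[[-0.06   0.998 -0.002]
 [ 0.998  0.06  -0.   ]
 [-0.    -0.002 -1.   ]]
```

```bash

python3 -m pendant '[[[8,3.5,10],[0,0,0],0],[[8,3.5,20],[0,0,0],0],[[0,0,20],[0,0,0],0],[[0,0,12],[0,0,0],0],[[0,0,4],[0,0,0],0],[[0,0,0],[0,0,0],0],[[0,0,0],[0,0,0],0]]'
python3 -m pendant '[[[0,0,2],[0,0,0],0],[[0,0,2],[0,0,0],0],[[0,0,0],[0,0,0],0],[[0,0,0],[0,0,0],0]]'
python3 -m pendant '[[[0,0,2],[0,0,0],0],[[0,0,2],[0,0,0],0],[[0,0,0],[0,0,0],0],[[0,0,0],[0,0,0],0]]'
```

```text
t: 5.6
tool_pos: [0.5448, 0.1411, 0.0542]
tool_rot: [2.152, 2.288, 0.001]
contact_force: [-0.1, 0.5, -3.6]
opening: 0.0126
grip_force: 59.3
t: 5.93
tool_pos: [0.5446, 0.1413, 0.0503]
tool_rot: [2.151, 2.289, 0.001]
contact_force: [-1.2, -0.2, -3.6]
opening: 0.0125
grip_force: 59.3
t: 6.27
tool_pos: [0.5441, 0.1413, 0.0455]
tool_rot: [-2.151, -2.289, 0.001]
contact_force: [-0.7, -0.5, -4.2]
opening: 0.0128
grip_force: 59.3
```

```bash

python3 -m pendant '[[[0,0,1],[0,0,0],0],[[0,0,1],[0,0,0],0],[[0,0,0],[0,0,0],0],[[0,0,0],[0,0,0],0]]'
python3 -m pendant '[[[0,0,1],[0,0,0],0],[[0,0,1],[0,0,0],0],[[0,0,0],[0,0,0],0],[[0,0,0],[0,0,0],0]]'
```

```text
t: 6.6
tool_pos: [0.5444, 0.1413, 0.0438]
tool_rot: [-2.152, -2.289, -0.0]
contact_force: [-0.4, -1.3, -3.7]
opening: 0.0127
grip_force: 59.3
t: 6.93
tool_pos: [0.5455, 0.1415, 0.0437]
tool_rot: [2.15, 2.288, 0.003]
contact_force: [-2.4, 0.1, 5.4]
opening: 0.0126
grip_force: 60.6
```

```bash

python3 -m pendant '[[[2,0,-1.5],[0,0,0],0],[[3,0,0],[0,0,0],0],[[3,0,0],[0,0,0],0],[[1,0,0],[0,0,0],0],[[0,0,0],[0,0,0],0],[[0,0,0],[0,0,0],0]]'
python3 -m pendant '[[[1.5,0,0],[0,0,0],0],[[1.5,0,0],[0,0,0],0],[[0,0,0],[0,0,0],0],[[0,0,0],[0,0,0],0]]'
python3 -m pendant '[[[1.5,0,0],[0,0,0],0],[[1.5,0,0],[0,0,0],0],[[0,0,0],[0,0,0],0],[[0,0,0],[0,0,0],0]]'
```

```text
t: 7.43
tool_pos: [0.5443, 0.1507, 0.0437]
tool_rot: [2.151, 2.289, 0.002]
contact_force: [0.2, 1.5, 1.4]
opening: 0.0126
grip_force: 60.0
t: 7.77
tool_pos: [0.5442, 0.1522, 0.0437]
tool_rot: [2.149, 2.288, -0.002]
contact_force: [0.5, -4.6, 2.2]
opening: 0.0128
grip_force: 60.2
t: 8.1
tool_pos: [0.5443, 0.1524, 0.0439]
tool_rot: [2.146, 2.286, -0.009]
contact_force: [-0.6, -14.8, 3.5]
opening: 0.0128
grip_force: 60.5
```

The stop is reached at about 15 N. I ease off and slide toward the fence.

```bash

python3 -m pendant '[[[-1.5,2,0],[0,0,0],0],[[0,2,0],[0,0,0],0],[[0,2,0],[0,0,0],0],[[0,1,0],[0,0,0],0],[[0,0,0],[0,0,0],0],[[0,0,0],[0,0,0],0]]'
python3 -m pendant '[[[0,1.5,0],[0,0,0],0],[[0,1.5,0],[0,0,0],0],[[0,0,0],[0,0,0],0],[[0,0,0],[0,0,0],0]]'
python3 -m pendant '[[[0,1,0],[0,0,0],0],[[0,1,0],[0,0,0],0],[[0,0,0],[0,0,0],0],[[0,0,0],[0,0,0],0]]'
```

```text
t: 8.6
tool_pos: [0.5499, 0.1526, 0.0437]
tool_rot: [2.149, 2.289, -0.01]
contact_force: [-3.5, -11.0, 7.0]
opening: 0.0124
grip_force: 61.1
t: 8.93
tool_pos: [0.5529, 0.1528, 0.0437]
tool_rot: [2.149, 2.289, -0.009]
contact_force: [-3.7, -10.5, 7.3]
opening: 0.0124
grip_force: 61.1
t: 9.27
tool_pos: [0.5539, 0.1529, 0.0437]
tool_rot: [-2.15, -2.29, 0.013]
contact_force: [-7.8, -10.8, 9.8]
opening: 0.0126
grip_force: 61.5
```

```bash

python3 -m pendant '[[[0,1,0],[0,0,0],0],[[0,1,0],[0,0,0],0],[[0,0,0],[0,0,0],0],[[0,0,0],[0,0,0],0]]'
python3 - <<'E'
from h import *
cv2.imwrite('pics/w5.png',optics.get_image('wrist')[:,:,::-1])
E
```

```text
t: 9.6
tool_pos: [0.554, 0.1529, 0.0437]
tool_rot: [-2.148, -2.288, 0.019]
contact_force: [-14.9, -12.6, 16.6]
opening: 0.0126
grip_force: 62.3
```

View pics/w5.png

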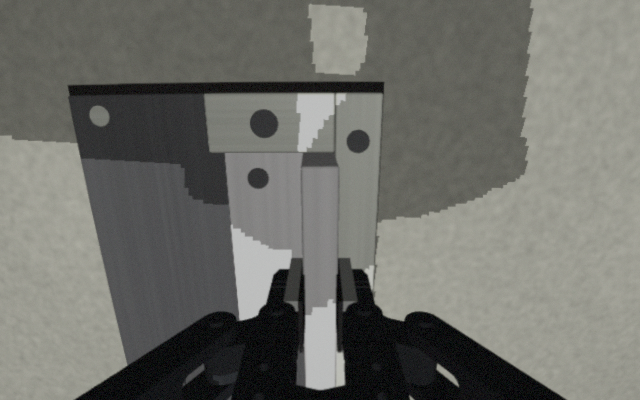

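The guide sits against the fence and the stop, with no visible gap along column 338 or row 152. I relax the forces, open the fingers, lift, and turn a quarter for the nook push.

```bash

python3 -m pendant '[[[-1,-1,-1],[0,0,0],0],[[-1,-1.5,-1],[0,0,0],0],[[0,0,-0.5],[0,0,0],0],[[0,0,0],[0,0,0],0],[[0,0,0],[0,0,0],0]]' 20
python3 -m pendant '[[[0,0,0],[0,0,0],0.2],[[0,0,0],[0,0,0],0.3],[[0,0,0],[0,0,0],0.4],[[0,0,0],[0,0,0],0.4],[[0,0,0],[0,0,0],0.4],[[0,0,-15],[0,0,0],0.4],[[0,0,-30],[0,0,0],0.4],[[0,0,-30],[0,0,0],0.4],[[0,0,0],[0,0,0],0.2],[[0,0,0],[0,0,0],0.1]]'
python3 -m pendant '[[[0,-10,0],[0,0,0.12],0],[[0,0,0],[0,0,0.12],0],[[0,0,0],[0,0,0.12],0],[[0,0,0],[0,0,0.12],0],[[0,0,0],[0,0,0.12],0],[[0,0,0],[0,0,0.12],0],[[0,0,0],[0,0,0.12],0],[[0,0,0],[0,0,0.12],0],[[0,0,0],[0,0,0.12],0],[[0,0,0],[0,0,0.12],0],[[0,0,0],[0,0,0.12],0],[[0,0,0],[0,0,0.12],0]]'
python3 -m pendant '[[[0,0,0],[0,0,0.12],0],[[0,0,0],[0,0.1,0],0],[[0,0,0],[0,0.1,0],0],[[0,0,0],[0,0.1,0],0],[[0,0,0],[0,0.05,0],0],[[0,0,0],[0,0,0],0],[[0,0,0],[0,0,0],0]]'
python3 - <<'E'
from h import *
o=get_obs(); A=R.from_rotvec(o['tool_rot']).as_matrix(); print(A.round(3),o['q'].round(2),o['opening'])
f=np.array([np.cos(.062),np.sin(.062),0]); l=np.array([-f[1],f[0],0])
tgt=np.array([.554,.1529,.0437])-.025*f-.0015*l+[0,0,.004]
print('shift',(1000*A.T@(tgt-o['tool_pos'])).round(1))
a=optics.get_image('wrist');b=optics.get_image('side')
cv2.imwrite('pics/c6.png',np.vstack([cv2.resize(a,(480,300)),cv2.resize(b[200:320,220:412],(480,300),interpolation=2)])[:,:,::-1])
E
```

```text
t: 10.07
tool_pos: [0.5538, 0.1529, 0.0445]
tool_rot: [-2.15, -2.289, 0.005]
contact_force: [-2.9, -4.8, -4.5]
opening: 0.0126
grip_force: 59.3
t: 10.9
tool_pos: [0.5573, 0.154, 0.1241]
tool_rot: [2.149, 2.286, 0.008]
contact_force: [-0.1, -0.1, -0.1]
opening: 0.0109
grip_force: 0.0
t: 11.9
tool_pos: [0.5442, 0.1528, 0.119]
tool_rot: [-3.128, -0.293, 0.004]
contact_force: [0.2, -0.6, -0.4]
opening: 0.0001
grip_force: 0.0
t: 12.48
tool_pos: [0.5439, 0.1528, 0.1194]
tool_rot: [-3.08, -0.112, -0.54]
contact_force: [0.7, -0.5, -0.4]
opening: -0.0001
grip_force: 0.0
[[ 0.938  0.073  0.339]
 [ 0.069 -0.997  0.025]
 [ 0.34   0.    -0.94 ]] [ 0.16 -0.21  2.08 -0.04  0.92  1.67] -0.00011067153219326744
shift [-38.4   1.9  62.3]
```

View pics/c6.png

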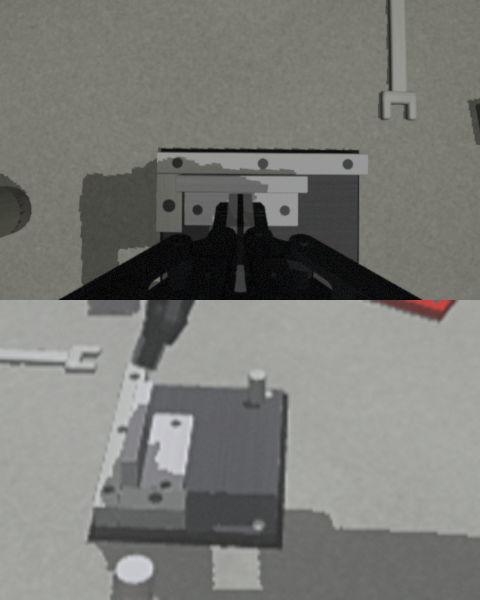

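The guide stands against the stop (foot end at column 184 in the upper view) and the fence. I move the shut fingertips above the foot, in front of the wall.

```bash

python3 -m pendant '[[[-20,1,0],[0,0,0],0],[[-18,1,12],[0,0,0],0],[[0,0,20],[0,0,0],0],[[0,0,20],[0,0,0],0],[[0,0,10],[0,0,0],0],[[0,0,0],[0,0,0],0],[[0,0,0],[0,0,0],0]]' 60
python3 -m pendant '[[[-2,0,6],[0,0,0],0],[[-2,0,5],[0,0,0],0],[[0,0,0],[0,0,0],0],[[0,0,0],[0,0,0],0]]'
python3 - <<'E'
from h import *
b=optics.get_image('side')
cv2.imwrite('pics/c7.png',cv2.resize(b[190:310,240:400],(640,480),interpolation=2)[:,:,::-1])
E
```

```text
t: 13.17
tool_pos: [0.5313, 0.1498, 0.0492]
tool_rot: [-3.08, -0.112, -0.542]
contact_force: [0.8, -0.6, -0.1]
opening: 0.0001
grip_force: 0.0
t: 13.5
tool_pos: [0.5307, 0.1498, 0.0377]
tool_rot: [-3.079, -0.112, -0.544]
contact_force: [0.7, 0.5, 0.1]
opening: -0.0002
grip_force: 0.0
```

View pics/c7.png

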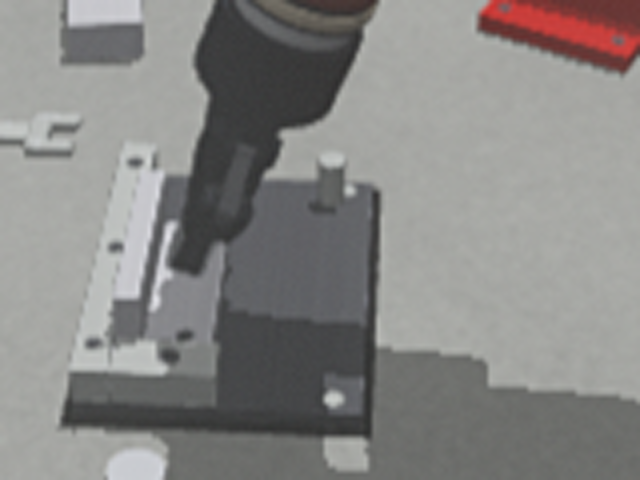

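The fingertips are over the foot at (185,265), clear of the wall. I descend until they touch.

```bash

python3 -m pendant '[[[-0.7,0,1.9],[0,0,0],0],[[-0.7,0,1.9],[0,0,0],0],[[-0.7,0,1.9],[0,0,0],0],[[0,0,0],[0,0,0],0],[[0,0,0],[0,0,0],0]]'
python3 -m pendant '[[[-0.35,0,0.95],[0,0,0],0],[[-0.35,0,0.95],[0,0,0],0],[[-0.35,0,0.95],[0,0,0],0],[[0,0,0],[0,0,0],0],[[0,0,0],[0,0,0],0]]'
```

```text
t: 13.97
tool_pos: [0.5307, 0.1498, 0.0315]
tool_rot: [-3.079, -0.112, -0.544]
contact_force: [0.4, -0.2, -0.9]
opening: 0.0002
grip_force: 0.0
t: 14.38
tool_pos: [0.531, 0.1498, 0.0288]
tool_rot: [-3.079, -0.112, -0.545]
contact_force: [0.4, 0.6, 0.8]
opening: 0.0
grip_force: 0.2
```

```bash

python3 -m pendant '[[[1.9,0,0.7],[0,0,0],0],[[1.9,0,0.7],[0,0,0],0],[[0.95,0,0.35],[0,0,0],0],[[0,0,0],[0,0,0],0],[[0,0,0],[0,0,0],0]]'
python3 -m pendant '[[[0.95,0,0.35],[0,0,0],0],[[0.95,0,0.35],[0,0,0],0],[[0,0,0],[0,0,0],0],[[0,0,0],[0,0,0],0]]'
python3 -m pendant '[[[0.95,0,0.35],[0,0,0],0],[[0.95,0,0.35],[0,0,0],0],[[0,0,0],[0,0,0],0],[[0,0,0],[0,0,0],0]]'
```

```text
t: 14.8
tool_pos: [0.5362, 0.1502, 0.0288]
tool_rot: [-3.079, -0.112, -0.545]
contact_force: [-0.3, -0.3, -0.1]
opening: 0.0002
grip_force: 0.2
t: 15.13
tool_pos: [0.5372, 0.1503, 0.0286]
tool_rot: [-3.08, -0.112, -0.541]
contact_force: [-6.0, -0.8, 6.4]
opening: -0.0
grip_force: 4.1
t: 15.47
tool_pos: [0.5374, 0.1503, 0.0284]
tool_rot: [-3.082, -0.113, -0.533]
contact_force: [-19.0, -2.8, 17.4]
opening: 0.0003
grip_force: 11.2
```

Firm contact both ways. I hold for a moment, then check by numbers that the push is steady and the guide hasn't shifted since the last view.

```bash

python3 -m pendant '[[[-0.1,0,0.3],[0,0,0],0],[[0,0,0],[0,0,0],0],[[0,0,0],[0,0,0],0],[[0,0,0],[0,0,0],0],[[0,0,0],[0,0,0],0],[[0,0,0],[0,0,0],0],[[0,0,0],[0,0,0],0],[[0,0,0],[0,0,0],0],[[0,0,0],[0,0,0],0],[[0,0,0],[0,0,0],0],[[0,0,0],[0,0,0],0],[[0,0,0],[0,0,0],0]]'
python3 - <<'E'
from h import *
b=cv2.resize(optics.get_image('side')[190:310,240:400],(640,480),interpolation=2)[:,:,::-1]
a=cv2.imread('pics/c7.png')
g=lambda i,x,y,X,Y:cv2.cvtColor(np.ascontiguousarray(i[y:Y,x:X]),cv2.COLOR_BGR2GRAY).astype(np.float32)
for n,r in(('guide left end',(100,285,165,345)),('stop/foot joint',(110,310,220,380)),('fence',(70,335,140,400))):
    p,q=g(a,*r),g(b,*r); print(n,np.round(cv2.phaseCorrelate(p,q),2),'mean abs diff',np.abs(p-q).mean().round(1))
E
```

```text
t: 16.47
tool_pos: [0.5374, 0.1503, 0.0283]
tool_rot: [-3.082, -0.113, -0.533]
contact_force: [-21.2, -2.9, 19.9]
opening: -0.0004
grip_force: 12.2Traceback (most recent call last):
  File "<stdin>", line 6, in <module>
    return _wrapfunc(a, 'round', decimals=decimals, out=out)
    return _wrapit(obj, method, *args, **kwds)
    conv = _array_converter(obj)
ValueError: setting an array element with a sequence. The requested array has an inhomogeneous shape after 1 dimensions. The detected shape was (2,) + inhomogeneous part.
```

```bash

python3 -m pendant '[[[-0.4,0,-0.3],[0,0,0],0],[[0,0,0],[0,0,0],0],[[0,0,0],[0,0,0],0],[[0,0,0],[0,0,0],0],[[0,0,0],[0,0,0],0],[[0,0,0],[0,0,0],0]]'
python3 - <<'E'
from h import *
b=cv2.resize(optics.get_image('side')[190:310,240:400],(640,480),interpolation=2)[:,:,::-1]
a=cv2.imread('pics/c7.png')
g=lambda i,x,y,X,Y:cv2.cvtColor(np.ascontiguousarray(i[y:Y,x:X]),cv2.COLOR_BGR2GRAY).astype(np.float32)
for n,r in(('guide left end',(100,285,165,345)),('stop/foot joint',(110,310,220,380)),('fence',(70,335,140,400))):
    p,q=g(a,*r),g(b,*r); print(n,cv2.phaseCorrelate(p,q),'mean abs diff',np.abs(p-q).mean().round(1))
print(get_obs()['contact_force'])
E
```

```text
t: 17.02
tool_pos: [0.5374, 0.1503, 0.0284]
tool_rot: [-3.082, -0.113, -0.535]
contact_force: [-16.7, -2.8, 16.5]
opening: -0.0
grip_force: 10.3
guide left end ((-0.008994171078363422, 0.04803513845274665), 0.7777202773977209) mean abs diff 6.5
stop/foot joint ((-0.004894479173913169, 0.03913082089694342), 0.7098853349685669) mean abs diff 3.4
fence ((-0.08142687334877508, 0.0027596196440242693), 0.9641108177142379) mean abs diff 0.7
[-16.33949395  -1.91024096  15.28784434]
```

The guide hasn't moved, and the push is steady at about 16 N each way. I hand it in.

```bash
python3 -c "
from station import ctrl; print(ctrl.finish_job())"
```

```text
the job is handed in; nothing more can be done
None
```

I handed the job in at about 17 s, with the guide flat on the bed, against the fence and the stop block, and the arm still holding a push of about 16 N into the fence and 16 N down; the bystanders were not touched.

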